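Clear the sawing plate into the scrap box

ROBOT

A 6-joint arm with a two-finger parallel gripper is mounted at the origin on a cart in front of the work surface, level with it; the furniture and walls round the work are solid. World frame = base frame: x ahead of the robot, y to its left, z up, the work surface at z = 0. Lengths are in mm, angles in degrees, forces in N, time in s.
With the tool pointing down it reaches from about 350 to 850 mm from the base axis. Payload 8.1 kg.
Tool frame: the origin (TCP) lies midway between the tips of the shut fingers; the grasp point (between the pads) lies 19 mm behind it; z points along the fingers, y is the line along which they close (so a half turn about z gives the same grasp; the last joint's range is limited). The gripper opens to 85 mm and grips with 20 to 120 N. Pads are 22 mm wide; open, the fingers measure 114 mm over their backs; the gripper's body (76 mm by 85 mm) begins 54 mm behind the grasp point. The pads swing forward as they close: fully open they stand 13 mm farther back than shut.
Start: joints at [70.623, 7.471, 85.268, -0, 87.261, -4.893], TCP at [150.047, 580.94, 231.292] pointing down, gripper open.
Joint ranges: [-169.43, 169.43], [-51.17, 129.36], [1.28, 143.12], [-76.62, 256.62], [0, 156.53], [-152.29, 152.29]. Speed limits (degrees/s): [136.94, 136.94, 159.86, 180, 180, 180].

INTERFACE

Orientations are given as [roll, pitch, yaw] about the fixed x, y, z axes, in that order (R = Rz(yaw) Ry(pitch) Rx(roll)).
In Python, from bench import r gives the robot as it stands.
- The arm moves only by the tool apply_moves, never from a script. Its argument "steps" is a list of rows, each a list of 7 numbers: the opening, from -1 (shut) to 1 (fully open), then the shift along the tool's x, y, z in mm, then the turn, a rotation vector about the tool's x, y, z in units of 5 degrees (1.0 is 5 degrees). A call has exactly 8 rows; each row shifts and turns the commanded pose from where the row before left it, along the tool's axes as they then stand; what a row does not reach is not made up. A row lasts 1/10 s, in which the tool goes at most 50 mm and 8.59 degrees, less where a joint would pass 70% of its speed; a pose out of reach is approached as far as the arm can. A call is refused whole if a number of a shift passes 50 or a number of a turn 1, either way. A call with a gripper value outside its range is refused whole. The fingers move at their own pace and stop on an object; "squeeze" is the grip in N (left out, the last holds). Time passes only in rows, so rows that do not move let the fingers close, or fill a call up. It gives the time, the measured TCP pose, the force, the opening and the grip force at its end, in the units of the state.
- r.sense(): the state, without advancing time (a new reading comes with each control period).
- r.snapshot(name): name is "scene" or "top"; returns a dict with "color" (400x640x3 uint8, blue, green, red), "depth" (400x640 float32, mm along the optical axis (not along the pixel's ray), 0 where there is no reading), "mtx" (3x3 intrinsics, pixels), "T" (4x4, takes a point from camera to world coordinates). Camera axes: x right, y down, z forward; pixel columns grow to the right and rows downward; lengths in mm; the calibration is good to about 2 mm. A picture is of the moment at which its call begins.
- r.hand_in(): hands the job in; it is judged then, once.
The state is a dict: "time": time; "joint_pos": joint angles; "qd": joint speeds; "joint_efforts": joint torques, N m; "tool_pos": TCP position; "tcp_rot": TCP orientation; "ft_force": force on the tool from outside, world axes, zero at the start; "wrist_torque": the same for the moment, N m; "finger_gap": finger opening in mm; "grip_force": force on a finger pad.
Only numpy, scipy, OpenCV 4.12 (cv2) and the standard library are available. Lean on these libraries where they do the work, as an engineer would, in place of code of your own. Each camera call takes 0.05 s, during which the arm holds its last target. There are 200 camera calls.

TASK

Slide the scrap box's cover fully open, then stand the good turned shaft upright in the black parts tray. Then clear all four steel offcuts off the sawing plate into the scrap box; the wooden hand pusher is there for sweeping them. When all are in, have the pusher standing on the bench and slide the cover fully shut, without knocking the shaft or the oil bottle over.

Things in the scene. Friction and masses are not known exactly. Their poses are not given: they have to be found in the camera images.
- station: Fixed sawing station, a plate with a scrap box at its right-hand end. Origin on the bench, under the middle of the plate's open edge above the box; axes along world x, y, z but for a yaw within 0.1 rad. Plate to +y of the origin, box to -y. Two rails at z = 50 mm carry the open cover in front of the box, to x = -187 mm.
- plate_edge (a point): Middle of the plate's edge over the box, on its top, 60 mm above the station's origin, same axes. The level dark steel plate reaches from here 200 mm to +y. Fences run along both long sides: inner faces at x = -55 and 55 mm, 20 mm higher than the plate. Both ends are open; what goes over y = 0 drops into the box.
- cover (a joint): The scrap box's bare metal sliding cover, m: 0 is fully shut (end stop), 0.12 fully open (end stop); it slides towards the station's -x (towards the robot) and starts at 0 to 0.015. Top of the sheet at z = 57 mm. Friction about 2 N; it stays where it is left.
- cover_grip (a point): Middle of the black bar handle upright on the cover: 12 mm thick along the station's x, 44 mm long along y, from z = 57 mm (cover) to 83 mm; the point is at z = 71 mm and moves with the cover. Nothing else stands within 30 mm of it above the cover.
- shaft: The good part: a finished stepped steel shaft, standing upright on the plate among the offcuts, 62 mm tall, 24 mm diameter at the foot collar and slimmer above it. Origin at the centre of its foot, z up its axis.
- offcut_angle: Steel offcut: L-shaped end of angle bar, 28 x 24 x 28 mm, 6 mm thick, origin at the centre of its underside as it starts (on the plate).
- offcut_square: Steel offcut: square bar end, 22 x 36 x 22 mm, origin at the centre of its underside as it starts (on the plate).
- offcut_hex: Steel offcut: six-sided bar end, 27 mm over corners, 20 mm high, origin at the centre of its underside as it starts (on the plate).
- offcut_flat: Steel offcut: flat bar end, 30 x 38 x 10 mm, origin at the centre of its underside as it starts (on the plate). The origins of all offcuts and the shaft are at y = 25 to 115 mm, x = -40 to 40 mm of the station, in any order; beyond y = 140 mm the plate is free.
- pusher: Loose wooden hand pusher standing on the bench, about 0.15 kg: a foot 30 mm deep (its x) by 100 mm wide (its y) by 28 mm high, and on it a centred upright grip 22 mm thick (x), 60 mm wide (y), up to 73 mm. Origin at the centre of the underside, z up. It fits between the fences with its width across the plate.
- tray: Black open parts tray, fixed on the bench, 110 x 110 mm outside, walls 4 mm thick and 24 mm high, floor about 4 mm thick. Origin at the centre of the underside. It stands right of the station, and either it or the pusher is the nearer to the robot.
- box_in (a point): Centre of the inner floor of the open-topped grey scrap box, 4 mm above the bench, 67.5 mm to -y of the station's origin; axes as the station's. Inside 122 mm (x) by 127 mm (y), its rim 46 mm above this point.
- oil_bottle: Bystander: white plastic oil bottle, 47 mm diameter, 146 mm tall, standing right of the tray and pusher. Origin at the centre of its underside.

How it is judged:
By the outcome, as a careful person would: the job done as asked, in the order asked, and still so for the second after the job is handed in, with the robot touching nothing.
It also fails if it takes over 72 s, if anything falls off the work surface, if the arm or the gripper's body presses on something with over 40 N, if the wrist force passes 120 N, or if a joint passes its speed limit or range.

## Working session

There is one attempt and no reset: what is moved stays moved. The work goes in short steps, Python scripts to look and compute and a tool call to move; the robot and the scene stay as the last step left them, time stands still between calls to the robot, and variables do not carry over. Pictures are saved under pics/ and viewed, at most 10 in all, crops included, and the job is handed in when it is done.

Besides the shell and the picture viewer there is one more tool, called as a command line: name --pt "numbers of a row" for each row, then --argument value for the rest. apply_moves: Moves the arm, as the interface text tells. Its arguments: {"type":"object","properties":{"steps":{"type":"array"},"squeeze":{"type":"number"}},"required":["steps"]}

```bash
mkdir -p pics; ls
python3 - <<'E'
from bench import r
import cv2,numpy as np
for n in("scene","top"):
    s=r.snapshot(n); cv2.imwrite(f"pics/{n}0.png",s["color"]); np.savez(f"{n}0.npz",**s)
    print(n,s["mtx"].round(1).tolist(),s["T"].round(3).tolist())
print(r.sense())
E
```

```text
pics
scene [[426.3, 0.0, 318.9], [0.0, 426.3, 202.4], [0.0, 0.0, 1.0]] [[-0.867, -0.232, 0.44, 68.211], [-0.498, 0.397, -0.771, 458.055], [0.004, -0.888, -0.46, 508.19], [0.0, 0.0, 0.0, 1.0]]
top [[376.5, 0.0, 323.6], [0.0, 376.5, 195.4], [0.0, 0.0, 1.0]] [[0.019, -0.973, 0.228, 254.604], [-1.0, -0.019, 0.0, -284.481], [0.004, -0.228, -0.974, 999.197], [0.0, 0.0, 0.0, 1.0]]
{'time': 0.1, 'joint_pos': array([ 7.06222569e+01,  7.51113765e+00,  8.53227941e+01,  7.45255835e-05,
        8.72613683e+01, -4.89153857e+00]), 'qd': array([-0.02748342,  0.09173462, -0.18559408,  0.01609215, -0.04424704,
       -0.0648214 ]), 'joint_efforts': array([ 3.96667374e-04, -5.70947671e+01, -5.01945269e+01, -1.92927100e-04,
        7.98887660e-03,  4.14695751e-05]), 'tool_pos': array([149.88730134, 580.47008625, 230.34796441]), 'tcp_rot': array([-1.79905053e+02, -8.20037382e-03,  1.65513785e+02]), 'ft_force': array([-0.48930739, -0.44655444, -0.5488528 ]), 'wrist_torque': array([ 0.00455389, -0.01870211,  0.00440011]), 'grip_force': 0.0, 'finger_gap': 85.30977394286789}
```

View pics/top0.png

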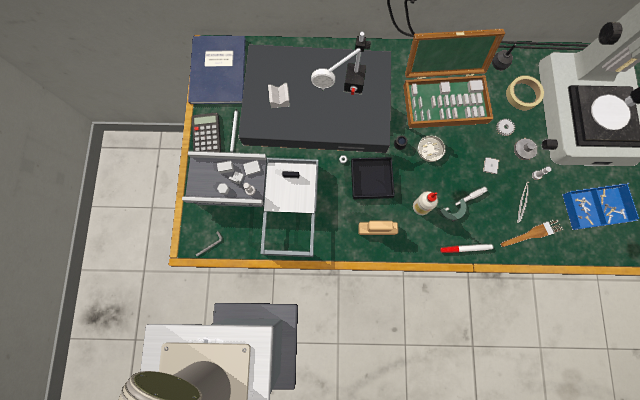

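View pics/scene0.png

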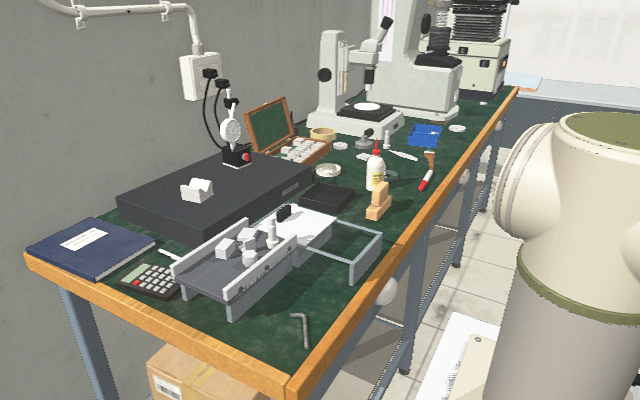

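Top view: plate at (225,178), cover with black handle at (290,175), tray (373,178), pusher (378,228), bottle (426,203). Now I'll rectify and measure.

```bash
cat > h.py <<'E'
import numpy as np,cv2
def cloud(s):
    d=s["depth"].astype(float); v,u=np.indices(d.shape); K=s["mtx"]
    P=np.stack([(u-K[0,2])/K[0,0]*d,(v-K[1,2])/K[1,1]*d,d],-1)
    T=s["T"]; W=P@T[:3,:3].T+T[:3,3]; W[d<=0]=np.nan
    return W
def rect(s,z,x0,x1,y0,y1,k=2):
    "ortho view of plane z; image up=+x, left=+y"
    K,T=s["mtx"],np.linalg.inv(s["T"])
    h,w=int((x1-x0)*k),int((y1-y0)*k)
    v,u=np.indices((h,w)); X=x1-v/k; Y=y1-u/k
    C=np.stack([X,Y,np.full_like(X,z),np.ones_like(X)],-1)@T.T
    p=C[...,:3]@K.T; p=(p[...,:2]/p[...,2:]).astype(np.float32)
    return cv2.remap(s["color"],p[...,0],p[...,1],cv2.INTER_CUBIC)
E
python3 - <<'E'
from h import *
S={n:dict(np.load(n+"0.npz")) for n in("scene","top")}
t=S["top"]; W=cloud(t)
def rng(a,b,c,d): return W[b:d,a:c].reshape(-1,3)
def mr(name,P,lo,hi):
    m=(P[:,2]>lo)&(P[:,2]<hi)
    Q=P[m].astype(np.float32)[:,:2]
    if len(Q)<5: print(name,len(Q));return
    print(name,len(Q),"c",np.round(Q.mean(0),1),"z",np.median(P[m,2]).round(1),"rect",[np.round(q,1).tolist() if not np.isscalar(q) else round(q,1) for q in cv2.minAreaRect(Q)])
mr("fence/plate top",rng(180,145,270,212),76,84)
mr("cover",rng(255,150,325,220),54,60)
mr("handle",rng(275,165,310,185),70,90)
mr("tray",rng(345,150,405,205),19,30)
mr("pusher grip",rng(350,210,405,245),60,85)
mr("pusher foot",rng(350,210,405,245),20,85)
mr("bottle",rng(408,180,445,222),20,100)
mr("bottletop",rng(408,180,445,222),120,160)
# plate objects connected comps
H=W[...,2]; print("plate z",np.median(H[185:195,195:212]))
for n,s in S.items():
    Wn=cloud(s); m=(Wn[...,2]>66)&(Wn[...,2]<130)&(Wn[...,1]>-20)&(Wn[...,1]<260)&(Wn[...,0]>380)&(Wn[...,0]<640)
    k,l,st,_=cv2.connectedComponentsWithStats(m.astype(np.uint8),connectivity=4)
    for i in range(1,k):
        P=Wn[l==i]
        if len(P)>8: print(n,st[i][:4],len(P),P.min(0).round(),P.max(0).round(),np.median(P,0).round(1))
im=rect(t,80,420,640,-100,190,2.7); cv2.imwrite("pics/r1.png",im)
E
```

```text
Traceback (most recent call last):
cv2.error: OpenCV(4.12.0) /io/opencv/modules/imgproc/src/convhull.cpp:143: error: (-215:Assertion failed) total >= 0 && (depth == CV_32F || depth == CV_32S) in function 'convexHull'
```

```bash
cat > m.py <<'E'
from h import *
S={n:dict(np.load(n+"0.npz")) for n in("scene","top")}
t=S["top"]; W=cloud(t)
def rng(a,b,c,d): return W[b:d,a:c].reshape(-1,3)
def mr(name,P,lo,hi):
    m=(P[:,2]>lo)&(P[:,2]<hi)
    Q=np.ascontiguousarray(P[m][:,:2],dtype=np.float32)
    if len(Q)<5: print(name,len(Q));return
    print(name,len(Q),"c",Q.mean(0).round(1),"z",np.median(P[m,2]).round(1),"rect",[np.round(q,1).tolist() for q in cv2.minAreaRect(Q)])
mr("fence/plate top",rng(180,145,270,212),76,84)
mr("cover",rng(255,150,325,220),54,60)
mr("handle",rng(275,165,310,185),70,90)
mr("tray",rng(345,150,405,205),19,30)
mr("pusher grip",rng(350,210,405,245),60,85)
mr("pusher foot",rng(350,210,405,245),20,85)
mr("bottle",rng(408,180,445,222),20,100)
mr("bottletop",rng(408,180,445,222),120,160)
H=W[...,2]; print("plate z",np.median(H[185:195,195:212]))
for n,s in S.items():
    Wn=cloud(s); m=(Wn[...,2]>66)&(Wn[...,2]<130)&(Wn[...,1]>-20)&(Wn[...,1]<260)&(Wn[...,0]>380)&(Wn[...,0]<640)
    k,l,st,_=cv2.connectedComponentsWithStats(m.astype(np.uint8),connectivity=4)
    for i in range(1,k):
        P=Wn[l==i]
        if len(P)>8: print(n,st[i][:4],len(P),P.min(0).round(),P.max(0).round(),np.median(P,0).round(1))
im=rect(t,80,420,640,-100,190,2.7); cv2.imwrite("pics/r1.png",im)
E
python3 m.py
```

```text
fence/plate top 822 c [513.  -31.3] z 79.8 rect [[514.0, -30.8], [198.5, 130.8], 88.9]
cover 2336 c [ 494.2 -189.6] z 56.8 rect [[495.3, -183.9], [160.6, 153.7], 86.3]
handle 94 c [ 524.3 -197.5] z 81.6 rect [[525.4, -197.9], [41.2, 12.3], 87.6]
tray 296 c [ 548.5 -414.1] z 23.0 rect [[548.9, -406.8], [135.0, 124.7], 3.3]
pusher grip 218 c [ 398.6 -427.2] z 72.0 rect [[398.6, -426.8], [21.5, 58.6], 0.8]
pusher foot 484 c [ 396.4 -424.2] z 52.1 rect [[399.5, -427.7], [29.8, 99.9], 1.2]
bottle 311 c [ 455.6 -538.5] z 78.6 rect [[460.8, -544.7], [46.6, 41.0], 44.9]
bottletop 14 c [ 464.1 -545. ] z 133.0 rect [[463.9, -545.0], [5.8, 3.5], 24.5]
plate z 59.92063161614038
scene [169 242  42  31] 392 [573. -20.  66.] [586.  70.  80.] [576.3  29.8  75.9]
scene [214 245  14  12] 112 [532. -20.  66.] [554.  -9.  83.] [542.5 -12.8  75.5]
scene [242 255   8   9] 51 [481. -20.  66.] [498. -14.  79.] [486.9 -17.   73.7]
scene [222 261  41  37] 442 [453. -20.  66.] [466.  73.  80.] [456.4  31.5  76.5]
top [188 151  34   7] 172 [569. -20.  66.] [580.  67.  84.] [572.8  22.5  78.6]
top [217 163   5  11] 35 [526. -20.  69.] [550. -11.  84.] [538.5 -16.3  80.8]
top [182 197  37   6] 178 [448. -20.  67.] [461.  69.  84.] [453.7  26.8  79.1]
```

View pics/r1.png

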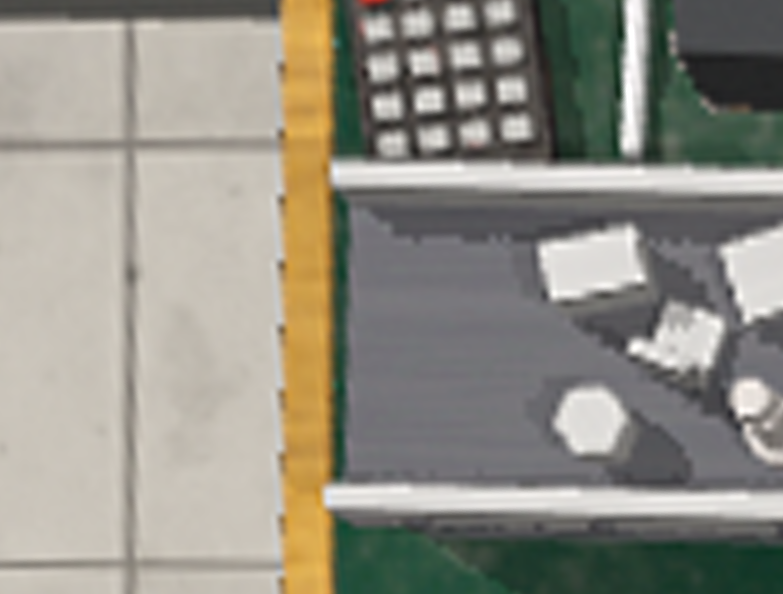

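```bash
cat > m2.py <<'E'
from h import *
S={n:dict(np.load(n+"0.npz")) for n in("scene","top")}
for n,s in S.items():
    Wn=cloud(s); Z=Wn[...,2];X=Wn[...,0];Y=Wn[...,1]
    print(n)
    for a,b in((440,470),(562,592)):
        m=(Z>77.5)&(Z<83)&(X>a)&(X<b)&(Y>-160)&(Y<80)
        Q=np.ascontiguousarray(Wn[m][:,:2],dtype=np.float32); print("fence",cv2.minAreaRect(Q),np.polyfit(Q[:,1],Q[:,0],1))
    m=(Z>66)&(Z<130)&(Y>-135)&(Y<66)&(X>468)&(X<565)
    k,l,st,_=cv2.connectedComponentsWithStats(m.astype(np.uint8),connectivity=4)
    for i in range(1,k):
        P=Wn[l==i]
        if len(P)<9: continue
        top=np.percentile(P[:,2],95); Q=P[P[:,2]>top-4]; q=np.ascontiguousarray(Q[:,:2],dtype=np.float32)
        print(st[i][:4],len(P),"z",top.round(1),[np.round(a,1).tolist() for a in cv2.minAreaRect(q)])
    for nm,lo,hi,(a,b,c,d) in(("handle",78,90,(495,550,-225,-170)),("grip",68,80,(370,430,-470,-390)),("foot",22,33,(370,430,-490,-360)),("tray",20,28,(480,610,-475,-345)),("bottle",60,100,(425,490,-580,-510)),("cover",52,62,(420,580,-270,-120))):
        m=(Z>lo)&(Z<hi)&(X>a)&(X<b)&(Y>c)&(Y<d)
        q=np.ascontiguousarray(Wn[m][:,:2],dtype=np.float32)
        if len(q)>4: print(nm,len(q),q.min(0).round(),q.max(0).round(),[np.round(a,1).tolist() for a in cv2.minAreaRect(q)])
t=S["top"]
im=rect(t,80,420,620,-280,70,2.25); cv2.imwrite("pics/r2.png",im)
E
python3 m2.py
```

```text
scene
fence ((458.5428161621094, -27.64012908935547), (197.5857696533203, 10.945878982543945), 88.61295318603516) [2.21716753e-02 4.59064497e+02]
fence ((578.2280883789062, -30.75855255126953), (198.8622589111328, 11.501133918762207), 88.707275390625) [2.13185062e-02 5.78811912e+02]
[266 216  13  30] 255 z 120.4 [[485.8, -93.9], [11.5, 11.6], 16.2]
[237 228  20  36] 468 z 85.7 [[510.5, -55.1], [22.6, 7.8], 67.7]
[214 238  21  19] 259 z 81.3 [[546.2, -28.3], [22.4, 37.2], 13.8]
handle 66 [ 524. -219.] [ 537. -176.] [[530.4, -197.4], [12.3, 43.4], 0.1]
grip 100 [ 392. -455.] [ 415. -397.] [[403.4, -426.2], [21.3, 57.9], 1.5]
foot 151 [ 388. -477.] [ 418. -375.] [[403.3, -425.9], [29.5, 101.8], 0.1]
tray 183 [ 485. -471.] [ 599. -355.] [[542.5, -411.9], [110.3, 115.0], 3.4]
bottle 232 [ 444. -557.] [ 490. -519.] [[464.2, -539.1], [43.9, 33.4], 40.5]
cover 1616 [ 425. -262.] [ 574. -120.] [[499.4, -189.7], [145.5, 140.0], 86.4]
top
fence ((453.8081970214844, -29.829055786132812), (197.5693817138672, 10.492278099060059), 88.9266128540039) [1.85836295e-02 4.54264010e+02]
fence ((573.570251
[... 200 characters left out ...]
13] 153 z 84.0 [[541.5, -29.0], [22.0, 35.4], 13.2]
[229 176  13   8] 55 z 89.6 [[505.9, -56.2], [22.4, 5.7], 69.5]
[243 183  12  12] 94 z 122.4 [[481.8, -96.0], [10.2, 11.8], 1.8]
[217 184  12  10] 92 z 81.9 [[483.9, -29.7], [21.3, 23.2], 0.2]
handle 77 [ 520. -218.] [ 532. -177.] [[525.7, -197.9], [41.1, 11.8], 89.0]
grip 210 [ 388. -456.] [ 410. -398.] [[398.9, -427.2], [20.8, 57.9], 1.2]
foot 212 [ 384. -477.] [ 415. -378.] [[399.5, -427.7], [29.8, 99.9], 1.2]
tray 235 [ 480. -472.] [ 610. -357.] [[545.1, -414.4], [126.2, 110.1], 3.1]
bottle 228 [ 441. -569.] [ 484. -523.] [[461.2, -544.1], [45.7, 40.8], 43.3]
cover 2491 [ 421. -265.] [ 576. -120.] [[497.6, -191.9], [144.9, 154.1], 89.1]
```

View pics/r2.png

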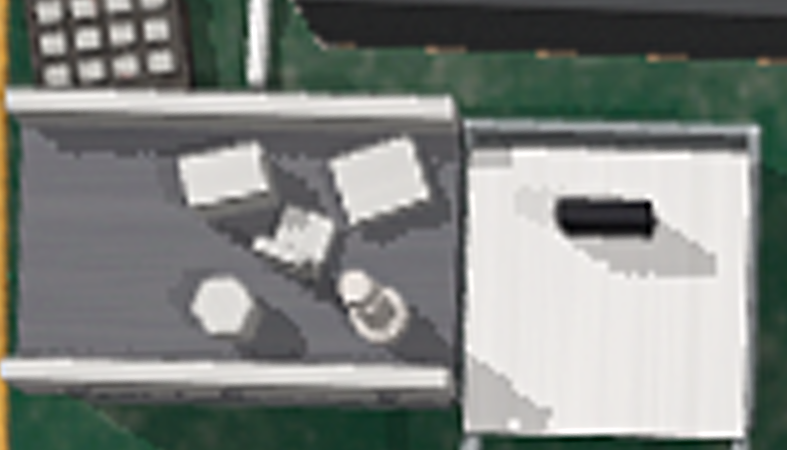

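Rectified view: angle (300,235), square (222,175), flat (380,180), hex (222,305), shaft (375,305 foot), handle (605,218). Averaging the two cameras (4.6 mm apart in x): origin ≈ (514,-130), yaw ≈ -1.15°, handle ≈ (528,-197.6), shaft ≈ (484,-95), pusher ≈ (401,-427), tray ≈ (540,-413).

```bash
cat > plan.py <<'E'
"plan(waypoints): rows from the stored commanded pose; waypoint=(n,open,x,y,z,yaw); tool pointing down"
import json,sys,numpy as np
from scipy.spatial.transform import Rotation as Ro
F="cmd.json"
def R(yaw): return Ro.from_euler("xyz",[180,0,yaw],degrees=True)
def plan(wps,start=None):
    p,yaw=(np.array(start[:3],float),start[3]) if start else (lambda d:(np.array(d[:3]),d[3]))(json.load(open(F)))
    rows=[]
    for n,o,x,y,z,w in wps:
        for i in range(n):
            k=n-i; sh=R(yaw).inv().apply((np.array([x,y,z])-p)/k).round(1)
            t=round(-(w-yaw)/k/5,2)
            assert abs(sh).max()<=50 and abs(t)<=1 and np.linalg.norm(sh)<=50,(sh,t)
            p=p+R(yaw).apply(sh); yaw-=t*5
            rows.append([o,*(float(a)+0. for a in sh),0,0,t])
    while len(rows)%8: rows.append([rows[-1][0],0,0,0,0,0,0])
    json.dump([*p.tolist(),yaw],open(F,"w"))
    for i in range(0,len(rows),8): print(json.dumps(rows[i:i+8]))
    print("end",p.round(1),round(yaw,2))
E
python3 - <<'E'
from plan import *
plan([(8,1,380,330,200,140),(8,1,520,30,180,110),(7,0.2,528,-197.6,150,88.85),(1,0.2,528,-197.6,150,88.85)],[150.047,580.94,231.292,165.516])
E
```

```text
[[1, -35.7, -23.2, 3.9, 0, 0, 0.64], [1, -36.9, -21.2, 3.9, 0, 0, 0.64], [1, -38.0, -19.0, 3.9, 0, 0, 0.64], [1, -39.0, -16.9, 3.9, 0, 0, 0.64], [1, -39.9, -14.7, 3.9, 0, 0, 0.64], [1, -40.7, -12.4, 3.9, 0, 0, 0.63], [1, -41.3, -10.2, 3.9, 0, 0, 0.64], [1, -41.9, -7.9, 4.0, 0, 0, 0.63]]
[[1, -37.5, -17.5, 2.5, 0, 0, 0.75], [1, -38.6, -15.0, 2.5, 0, 0, 0.75], [1, -39.5, -12.4, 2.5, 0, 0, 0.75], [1, -40.2, -9.8, 2.5, 0, 0, 0.75], [1, -40.7, -7.2, 2.5, 0, 0, 0.75], [1, -41.1, -4.5, 2.5, 0, 0, 0.75], [1, -41.4, -1.8, 2.5, 0, 0, 0.75], [1, -41.4, 0.8, 2.5, 0, 0, 0.75]]
[[0.2, -30.9, -10.1, 4.3, 0, 0, 0.6], [0.2, -31.4, -8.4, 4.3, 0, 0, 0.61], [0.2, -31.8, -6.7, 4.3, 0, 0, 0.6], [0.2, -32.1, -5.1, 4.3, 0, 0, 0.61], [0.2, -32.4, -3.3, 4.3, 0, 0, 0.6], [0.2, -32.5, -1.6, 4.2, 0, 0, 0.61], [0.2, -32.6, 0.0, 4.3, 0, 0, 0.6], [0.2, 0.0, 0.0, 0.0, 0, 0, 0.0]]
end [ 528.  -197.6  150. ] 88.87
```

apply_moves --pt "1 -35.7 -23.2 3.9 0 0 0.64" --pt "1 -36.9 -21.2 3.9 0 0 0.64" --pt "1 -38.0 -19.0 3.9 0 0 0.64" --pt "1 -39.0 -16.9 3.9 0 0 0.64" --pt "1 -39.9 -14.7 3.9 0 0 0.64" --pt "1 -40.7 -12.4 3.9 0 0 0.63" --pt "1 -41.3 -10.2 3.9 0 0 0.64" --pt "1 -41.9 -7.9 4.0 0 0 0.63"

```text
time: 0.9
tool_pos: [380.7, 328.5, 199.5]
tcp_rot: [-180.0, -0.0, 139.9]
ft_force: [-0.1, 1.5, 0.4]
finger_gap: 85.5
grip_force: 0.0
```

apply_moves --pt "1 -37.5 -17.5 2.5 0 0 0.75" --pt "1 -38.6 -15.0 2.5 0 0 0.75" --pt "1 -39.5 -12.4 2.5 0 0 0.75" --pt "1 -40.2 -9.8 2.5 0 0 0.75" --pt "1 -40.7 -7.2 2.5 0 0 0.75" --pt "1 -41.1 -4.5 2.5 0 0 0.75" --pt "1 -41.4 -1.8 2.5 0 0 0.75" --pt "1 -41.4 0.8 2.5 0 0 0.75"

```text
time: 1.7
tool_pos: [520.2, 28.3, 179.6]
tcp_rot: [-180.0, -0.0, 109.9]
ft_force: [1.4, 0.4, -0.1]
finger_gap: 85.4
grip_force: 0.0
```

apply_moves --pt "0.2 -30.9 -10.1 4.3 0 0 0.6" --pt "0.2 -31.4 -8.4 4.3 0 0 0.61" --pt "0.2 -31.8 -6.7 4.3 0 0 0.6" --pt "0.2 -32.1 -5.1 4.3 0 0 0.61" --pt "0.2 -32.4 -3.3 4.3 0 0 0.6" --pt "0.2 -32.5 -1.6 4.2 0 0 0.61" --pt "0.2 -32.6 0.0 4.3 0 0 0.6" --pt "0.2 0.0 0.0 0.0 0 0 0.0"

```text
time: 2.5
tool_pos: [527.0, -200.9, 148.8]
tcp_rot: [-179.9, 0.0, 88.6]
ft_force: [-0.6, 0.1, -0.7]
finger_gap: 51.3
grip_force: 0.0
```

apply_moves --pt "0.2 0 0 20 0 0 0" --pt "0.2 0 0 25 0 0 0" --pt "0.2 0 0 25 0 0 0" --pt "0.2 0 0 18 0 0 0" --pt "-1 0 0 0 0 0 0" --pt "-1 0 0 0 0 0 0" --pt "-1 0 0 0 0 0 0" --pt "-1 0 0 0 0 0 0" --squeeze 40

```text
time: 3.3
tool_pos: [528.9, -197.6, 63.5]
tcp_rot: [179.9, 0.0, 88.9]
ft_force: [0.7, 2.7, 0.9]
finger_gap: 11.0
grip_force: 42.5
```

apply_moves --pt "-1 0 -10 0 0 0 0" --pt "-1 0 -18 0 0 0 0" --pt "-1 0 -20 0 0 0 0" --pt "-1 0 -20 0 0 0 0" --pt "-1 0 -18 0 0 0 0" --pt "-1 0 -10 0 0 0 0" --pt "-1 0 -6 0 0 0 0" --pt "-1 0 -3 0 0 0 0"

```text
time: 4.1
tool_pos: [423.9, -195.6, 63.5]
tcp_rot: [179.8, 0.0, 88.8]
ft_force: [17.4, 5.9, -8.2]
finger_gap: 11.0
grip_force: 41.3
```

apply_moves --pt "-1 0 0 0 0 0 0" --pt "-1 0 -1 0 0 0 0" --pt "-1 0 -1 0 0 0 0" --pt "-1 0 -1 0 0 0 0" --pt "-1 0 0 0 0 0 0" --pt "-1 0 0 0 0 0 0" --pt "-1 0 0 0 0 0 0" --pt "-1 0 0 0 0 0 0"

```text
time: 4.9
tool_pos: [423.9, -195.6, 63.5]
tcp_rot: [179.5, 0.1, 88.9]
ft_force: [21.2, 4.1, -9.9]
finger_gap: 10.9
grip_force: 41.3
```

apply_moves --pt "0.0 0 2.5 0 0 0 0" --pt "0.0 0 0 0 0 0 0" --pt "0.0 0 0 0 0 0 0" --pt "0.0 0 0 -20 0 0 0" --pt "0.0 0 0 -35 0 0 0" --pt "0.0 0 0 -32 0 0 0" --pt "0.0 0 0 0 0 0 0" --pt "0.0 0 0 0 0 0 0"

```text
time: 5.7
tool_pos: [422.7, -196.1, 149.8]
tcp_rot: [179.9, 0.1, 88.9]
ft_force: [-0.7, -0.6, -0.7]
finger_gap: 42.9
grip_force: 0.0
```

Run:
```python
from bench import r
from h import *
s0=r.sense(); print(s0["tool_pos"],s0["tcp_rot"])
for n in("scene","top"):
    s=r.snapshot(n); W=cloud(s); X,Y,Z=W[...,0],W[...,1],W[...,2]
    m=(Z>54)&(Z<60)&(X>300)&(X<600)&(Y>-260)&(Y<-140)
    print(n,"cover x range",np.percentile(X[m],[0.5,2,98,99.5]).round(1),m.sum())
    m=(Z>46)&(Z<62)&(X>300)&(X<650)&(Y>-270)&(Y<-133)
    print("all rim",np.percentile(X[m],[0.5,99.5]).round(1))
    m=(Z>105)&(Z<130)&(X>450)&(X<570)&(Y>-130)&(Y<-60); 
    print("shaft top",np.median(W[m],0).round(1),W[m].min(0).round(1),W[m].max(0).round(1))
    cv2.imwrite(f"pics/{n}1.png",s["color"])
```

```text
[ 422.73200147 -196.05055146  149.7582882 ] [1.79913552e+02 7.00495210e-02 8.88507501e+01]
scene cover x range [330.5 332.2 457.7 460.3] 1770
all rim [328.8 626.7]
shaft top [484.1 -91.9 116.1] [ 480.1 -101.2  105.5] [493.2 -87.6 121.9]
top cover x range [325.4 327.3 449.1 453.8] 1510
all rim [323.6 617.9]
  return _methods._mean(a, axis=axis, dtype=dtype,
  ret = um.true_divide(
Traceback (most recent call last):
ValueError: zero-size array to reduction operation minimum which has no identity
```

View pics/scene1.png

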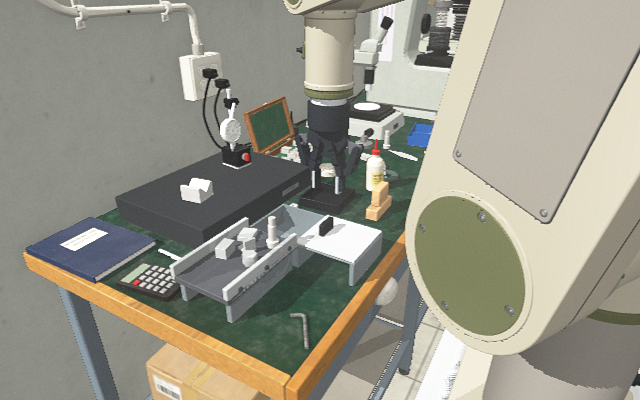

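Scene shows the cover all the way out to the rail ends at (350,245), shaft and offcuts undisturbed. Measured edge x≈328 matches -187. Shaft next.

Run:
```python
from plan import *
plan([(5,0,484,-95,148,88.9),(3,0,484,-95,92,88.9)],[422.7,-196.1,149.8,88.85])
```

```text
[[0, 20.5, 11.9, 0.4, 0, 0, -0.0], [0, 20.5, 11.8, 0.4, 0, 0, -0.0], [0, 20.4, 11.9, 0.3, 0, 0, -0.0], [0, 20.5, 11.8, 0.3, 0, 0, -0.01], [0, 20.4, 11.9, 0.4, 0, 0, -0.0], [0, 0.0, 0.0, 18.7, 0, 0, -0.0], [0, 0.0, 0.0, 18.6, 0, 0, -0.0], [0, 0.0, 0.0, 18.7, 0, 0, -0.0]]
end [484. -95.  92.] 88.9
```

apply_moves --pt "0 20.5 11.9 0.4 0 0 0" --pt "0 20.5 11.8 0.4 0 0 0" --pt "0 20.4 11.9 0.3 0 0 0" --pt "0 20.5 11.8 0.3 0 0 0" --pt "0 20.4 11.9 0.4 0 0 0" --pt "0 0 0 0 0 0 0" --pt "0 0 0 28 0 0 0" --pt "0 0 0 28 0 0 0"

```text
time: 6.6
tool_pos: [483.6, -94.8, 90.2]
tcp_rot: [180.0, 0.0, 88.9]
ft_force: [0.2, 0.6, -0.9]
finger_gap: 42.8
grip_force: 0.0
```

apply_moves --pt "0 0 0 0 0 0 0" --pt "-0.3 0 0 0 0 0 0" --pt "-0.5 0 0 0 0 0 0" --pt "-1 0 0 0 0 0 0" --pt "-1 0 0 0 0 0 0" --pt "-1 0 0 0 0 0 0" --pt "-1 0 0 0 0 0 0" --pt "-1 0 0 0 0 0 0" --squeeze 40

```text
time: 7.4
tool_pos: [484.9, -94.9, 92.7]
tcp_rot: [179.9, 0.1, 88.9]
ft_force: [0.4, -0.7, 6.8]
finger_gap: 15.9
grip_force: 39.2
```

Run:
```python
from plan import *
plan([(3,-1,485,-95,160,88.9),(9,-1,537,-413,160,88.9),(1,-1,537,-413,160,88.9),(3,-1,537,-413,55,88.9)],[484.9,-94.9,92.7,88.9])
```

```text
[[-1, 0.0, 0.0, -22.4, 0, 0, -0.0], [-1, 0.0, 0.1, -22.5, 0, 0, -0.0], [-1, -0.1, 0.0, -22.4, 0, 0, -0.0], [-1, -35.2, 6.5, 0.0, 0, 0, -0.0], [-1, -35.2, 6.4, 0.0, 0, 0, -0.0], [-1, -35.2, 6.5, 0.0, 0, 0, -0.0], [-1, -35.2, 6.4, 0.0, 0, 0, -0.0], [-1, -35.2, 6.5, 0.0, 0, 0, -0.0]]
[[-1, -35.2, 6.4, 0.0, 0, 0, -0.0], [-1, -35.2, 6.5, 0.0, 0, 0, -0.0], [-1, -35.3, 6.4, 0.0, 0, 0, -0.0], [-1, -35.2, 6.5, 0.0, 0, 0, -0.0], [-1, 0.0, 0.0, 0.0, 0, 0, -0.0], [-1, 0.0, 0.0, 35.0, 0, 0, -0.0], [-1, 0.0, 0.0, 35.0, 0, 0, -0.0], [-1, 0.0, 0.0, 35.0, 0, 0, -0.0]]
end [ 537. -413.   55.] 88.9
```

apply_moves --pt "-1 0 0 -22.4 0 0 0" --pt "-1 0 0 -22.5 0 0 0" --pt "-1 0 0 -22.4 0 0 0" --pt "-1 -35.2 6.5 0 0 0 0" --pt "-1 -35.2 6.4 0 0 0 0" --pt "-1 -35.2 6.5 0 0 0 0" --pt "-1 -35.2 6.4 0 0 0 0" --pt "-1 -35.2 6.5 0 0 0 0"

```text
time: 8.2
tool_pos: [512.5, -272.3, 158.4]
tcp_rot: [-180.0, -0.0, 88.9]
ft_force: [0.1, 1.3, -1.2]
finger_gap: 16.1
grip_force: 38.9
```

apply_moves --pt "-1 -35.2 6.4 0 0 0 0" --pt "-1 -35.2 6.5 0 0 0 0" --pt "-1 -35.3 6.4 0 0 0 0" --pt "-1 -35.2 6.5 0 0 0 0" --pt "-1 0 0 0 0 0 0" --pt "-1 0 0 35 0 0 0" --pt "-1 0 0 35 0 0 0" --pt "-1 0 0 30 0 0 0"

```text
time: 9.0
tool_pos: [535.1, -411.5, 56.6]
tcp_rot: [-179.9, -0.1, 88.9]
ft_force: [1.0, 0.5, -1.5]
finger_gap: 16.2
grip_force: 38.9
```

apply_moves --pt "-1 0 0 0 0 0 0" --pt "-1 0 0 5 0 0 0" --pt "-1 0 0 5 0 0 0" --pt "-1 0 0 4 0 0 0" --pt "-1 0 0 3 0 0 0" --pt "-1 0 0 2 0 0 0" --pt "-1 0 0 0 0 0 0" --pt "-1 0 0 0 0 0 0"

```text
time: 9.8
tool_pos: [535.7, -412.5, 39.7]
tcp_rot: [180.0, 0.0, 88.9]
ft_force: [0.3, 0.5, -0.7]
finger_gap: 15.7
grip_force: 38.9
```

apply_moves --pt "-1 0 0 1 0 0 0" --pt "-1 0 0 1 0 0 0" --pt "-1 0 0 0.5 0 0 0" --pt "-1 0 0 0.5 0 0 0" --pt "-1 0 0 0 0 0 0" --pt "-1 0 0 0 0 0 0" --pt "-1 0 0 0 0 0 0" --pt "-1 0 0 0 0 0 0"

```text
time: 10.6
tool_pos: [535.7, -412.5, 36.8]
tcp_rot: [180.0, 0.0, 88.9]
ft_force: [-1.7, 1.4, 2.8]
finger_gap: 16.1
grip_force: 39.0
```

Run:
```python
from plan import *
plan([(3,0,535.7,-412.5,125,88.9),(4,0.3,401.3,-427,125,89.5),(1,.3,401.3,-427,120,89.5),(3,0.3,401.3,-427,36,89.5)],[535.7,-412.5,36.8,88.9])
```

```text
[[0, 0.0, 0.0, -29.4, 0, 0, -0.0], [0, 0.0, 0.0, -29.4, 0, 0, -0.0], [0, 0.0, 0.0, -29.4, 0, 0, -0.0], [0.3, -4.3, -33.5, 0.0, 0, 0, -0.03], [0.3, -4.2, -33.5, 0.0, 0, 0, -0.03], [0.3, -4.1, -33.6, 0.0, 0, 0, -0.03], [0.3, -4.0, -33.6, 0.0, 0, 0, -0.03], [0.3, 0.0, 0.0, 5.0, 0, 0, 0.0]]
[[0.3, 0.0, 0.0, 28.0, 0, 0, 0.0], [0.3, 0.0, 0.0, 28.0, 0, 0, 0.0], [0.3, 0.0, 0.0, 28.0, 0, 0, 0.0], [0.3, 0, 0, 0, 0, 0, 0], [0.3, 0, 0, 0, 0, 0, 0], [0.3, 0, 0, 0, 0, 0, 0], [0.3, 0, 0, 0, 0, 0, 0], [0.3, 0, 0, 0, 0, 0, 0]]
end [ 401.3 -427.    36. ] 89.5
```

apply_moves --pt "-0.5 0 0 0 0 0 0" --pt "0 0 0 0 0 0 0" --pt "0 0 0 0 0 0 0" --pt "0 0 0 0 0 0 0" --pt "0 0 0 -10 0 0 0" --pt "0 0 0 -26 0 0 0" --pt "0 0 0 -28 0 0 0" --pt "0 0 0 -24 0 0 0"

```text
time: 11.4
tool_pos: [535.9, -412.7, 126.9]
tcp_rot: [179.9, 0.1, 88.9]
ft_force: [-0.6, -0.2, -0.3]
finger_gap: 42.8
grip_force: 0.0
```

apply_moves --pt "0.3 -4.3 -33.5 0 0 0 -0.03" --pt "0.3 -4.2 -33.5 0 0 0 -0.03" --pt "0.3 -4.1 -33.6 0 0 0 -0.03" --pt "0.3 -4.0 -33.6 0 0 0 -0.03" --pt "0.3 0 0 5 0 0 0" --pt "0.3 0 0 28 0 0 0" --pt "0.3 0 0 28 0 0 0" --pt "0.3 0 0 27 0 0 0"

```text
time: 12.2
tool_pos: [401.9, -427.2, 36.5]
tcp_rot: [179.9, 0.1, 89.5]
ft_force: [-0.6, -0.0, -0.9]
finger_gap: 55.7
grip_force: 0.0
```

apply_moves --pt "0.3 0 0 0 0 0 0" --pt "-0.1 0 0 0 0 0 0" --pt "-0.4 0 0 0 0 0 0" --pt "-1 0 0 0 0 0 0" --pt "-1 0 0 0 0 0 0" --pt "-1 0 0 0 0 0 0" --pt "-1 0 0 0 0 0 0" --pt "-1 0 0 0 0 0 0" --squeeze 60

```text
time: 13.0
tool_pos: [402.5, -428.4, 39.0]
tcp_rot: [179.8, 0.2, 89.5]
ft_force: [1.2, 1.0, 6.2]
finger_gap: 21.3
grip_force: 59.9
```

Run:
```python
from bench import r
from h import *
s=r.sense(); print(s["tool_pos"],s["tcp_rot"],s["finger_gap"],s["ft_force"])
for n in("scene","top"):
    s=r.snapshot(n); W=cloud(s); X,Y,Z=W[...,0],W[...,1],W[...,2]
    for nm,lo,hi,(a,b,c,d) in(("shaft",30,75,(500,580,-450,-370)),("foot",22,33,(365,440,-495,-355))):
        m=(Z>lo)&(Z<hi)&(X>a)&(X<b)&(Y>c)&(Y<d)
        q=np.ascontiguousarray(W[m],dtype=np.float32)
        if len(q)>4: print(n,nm,len(q),q.min(0).round(),q.max(0).round(),[np.round(a,1).tolist() for a in cv2.minAreaRect(q[:,:2].copy())])
    cv2.imwrite(f"pics/{n}2.png",s["color"])
```

```text
[ 402.50730931 -428.39861283   39.01501132] [179.83930425   0.18691936  89.46912101] 21.254258049598103 [1.1759974  1.02105266 6.22957433]
scene shaft 82 [ 530. -418.   30.] [ 545. -402.   66.] [[536.3, -410.7], [13.1, 14.2], 34.1]
scene foot 143 [ 388. -471.   22.] [ 418. -376.   32.] [[403.3, -423.2], [30.4, 95.1], 1.4]
top foot 113 [ 384. -417.   22.] [ 413. -378.   32.] [[398.7, -397.4], [29.4, 38.9], 0.8]
```

Run:
```python
from plan import *
plan([(3,-1,402.5,-428.4,148,89.5),(20,-1,519.7,42,148,178.85),(1,-1,519.7,42,148,178.85)],[402.5,-428.4,39,89.5])
```

```text
[[-1, 0.0, 0.0, -36.3, 0, 0, -0.0], [-1, 0.0, 0.0, -36.4, 0, 0, -0.0], [-1, 0.0, 0.0, -36.3, 0, 0, -0.0], [-1, 23.6, 5.7, 0.0, 0, 0, -0.89], [-1, 23.1, 7.5, 0.0, 0, 0, -0.89], [-1, 22.4, 9.2, 0.0, 0, 0, -0.89], [-1, 21.6, 10.9, 0.0, 0, 0, -0.89], [-1, 20.7, 12.6, 0.0, 0, 0, -0.89]]
[[-1, 19.7, 14.2, 0.0, 0, 0, -0.89], [-1, 18.5, 15.6, 0.0, 0, 0, -0.89], [-1, 17.2, 17.0, 0.0, 0, 0, -0.9], [-1, 15.9, 18.3, 0.0, 0, 0, -0.89], [-1, 14.4, 19.5, 0.0, 0, 0, -0.9], [-1, 12.8, 20.6, 0.0, 0, 0, -0.89], [-1, 11.2, 21.5, 0.0, 0, 0, -0.9], [-1, 9.5, 22.3, 0.0, 0, 0, -0.89]]
[[-1, 7.7, 23.0, 0.0, 0, 0, -0.9], [-1, 5.9, 23.5, 0.0, 0, 0, -0.89], [-1, 4.0, 23.9, 0.0, 0, 0, -0.9], [-1, 2.1, 24.2, 0.0, 0, 0, -0.9], [-1, 0.2, 24.2, 0.0, 0, 0, -0.89], [-1, -1.7, 24.2, 0.0, 0, 0, -0.9], [-1, -3.5, 24.0, 0.0, 0, 0, -0.89], [-1, 0.0, 0.0, 0.0, 0, 0, -0.0]]
end [519.7  42.  148. ] 178.85
```

apply_moves --pt "-1 0 0 -36.3 0 0 0" --pt "-1 0 0 -36.4 0 0 0" --pt "-1 0 0 -36.3 0 0 0" --pt "-1 23.6 5.7 0 0 0 -0.89" --pt "-1 23.1 7.5 0 0 0 -0.89" --pt "-1 22.4 9.2 0 0 0 -0.89" --pt "-1 21.6 10.9 0 0 0 -0.89" --pt "-1 20.7 12.6 0 0 0 -0.89"

```text
time: 13.9
tool_pos: [430.7, -308.4, 146.0]
tcp_rot: [180.0, 0.0, 111.9]
ft_force: [0.8, -0.5, -2.1]
finger_gap: 21.0
grip_force: 58.9
```

apply_moves --pt "-1 19.7 14.2 0 0 0 -0.89" --pt "-1 18.5 15.6 0 0 0 -0.89" --pt "-1 17.2 17.0 0 0 0 -0.9" --pt "-1 15.9 18.3 0 0 0 -0.89" --pt "-1 14.4 19.5 0 0 0 -0.9" --pt "-1 12.8 20.6 0 0 0 -0.89" --pt "-1 11.2 21.5 0 0 0 -0.9" --pt "-1 9.5 22.3 0 0 0 -0.89"

```text
time: 14.7
tool_pos: [477.6, -120.2, 146.0]
tcp_rot: [180.0, 0.0, 147.6]
ft_force: [1.2, 0.5, -1.6]
finger_gap: 20.7
grip_force: 58.9
```

apply_moves --pt "-1 7.7 23.0 0 0 0 -0.9" --pt "-1 5.9 23.5 0 0 0 -0.89" --pt "-1 4.0 23.9 0 0 0 -0.9" --pt "-1 2.1 24.2 0 0 0 -0.9" --pt "-1 0.2 24.2 0 0 0 -0.89" --pt "-1 -1.7 24.2 0 0 0 -0.9" --pt "-1 -3.5 24.0 0 0 0 -0.89" --pt "-1 0 0 0 0 0 0"

```text
time: 15.5
tool_pos: [519.0, 46.0, 146.0]
tcp_rot: [179.9, 0.0, 179.1]
ft_force: [-0.2, -0.8, -1.6]
finger_gap: 21.2
grip_force: 59.1
```

Run:
```python
from bench import r
from h import *
s=r.sense(); print(s["tool_pos"],s["tcp_rot"],s["finger_gap"],s["ft_force"])
s=r.snapshot("scene"); W=cloud(s); X,Y,Z=W[...,0],W[...,1],W[...,2]
p=W[(Y>-140)&(Y<120)&(X>430)&(X<610)&(Z>84)&(Z<200)]
m=(Z>85)&(Z<142)&(Y>10)&(Y<75)&(X>455)&(X<585); q=W[m]; print(len(q),q.min(0),q.max(0))
for lo,hi in((130,145),(104,112),(112,118),(118,128)):
    k=q[(q[:,2]>lo)&(q[:,2]<hi)]; 
    if len(k): print(lo,k.min(0).round(1),k.max(0).round(1))
cv2.imwrite("pics/scene3.png",cv2.resize(s["color"][120:340,120:400],None,fx=2.4,fy=2.4))
```

```text
[519.01310428  45.99872292 145.98820462] [1.79940674e+02 4.46880713e-02 1.79091889e+02] 21.177737912567782 [-0.15037219 -0.78094709 -1.56484429]
1125 [468.98740184  31.07143238 105.41629531] [569.72678094  62.67681095 141.95924424]
130 [469.3  32.1 130. ] [569.7  62.1 142. ]
104 [469.8  31.1 105.4] [567.3  62.2 111.9]
112 [469.  34. 112.] [567.6  62.6 118. ]
118 [469.   31.1 118. ] [568.5  62.7 128. ]
```

View pics/scene3.png

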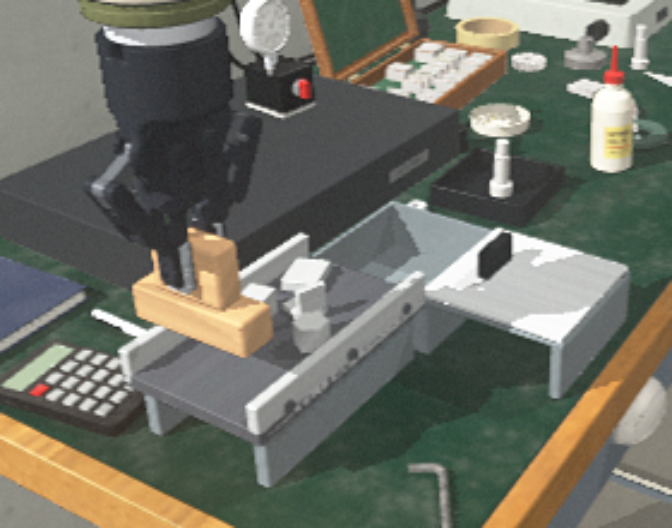

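Pusher held across the plate at (200,300), shaft upright in the tray at (500,170), offcuts at (290,300). In this camera the pusher is centred between the fences to about 1 mm. Lowering.

apply_moves --pt "-1 0 0 0 0 0 0" --pt "-1 0 0 15 0 0 0" --pt "-1 0 0 15 0 0 0" --pt "-1 0 0 10 0 0 0" --pt "-1 0 0 4 0 0 0" --pt "-1 0 0 0 0 0 0" --pt "-1 0 0 0 0 0 0" --pt "-1 0 0 0 0 0 0"

```text
time: 16.35
tool_pos: [518.9, 43.4, 101.6]
tcp_rot: [180.0, 0.0, 178.8]
ft_force: [-0.1, 0.0, -2.5]
finger_gap: 21.4
grip_force: 59.0
```

apply_moves --pt "-1 0 -6 1 0 0 0" --pt "-1 0 -12 0 0 0 0" --pt "-1 0 -12 0 0 0 0" --pt "-1 0 -10 0 0 0 0" --pt "-1 0 -10 0 0 0 0" --pt "-1 0 -10 0 0 0 0" --pt "-1 0 -10 0 0 0 0" --pt "-1 0 -10 0 0 0 0"

```text
time: 17.15
tool_pos: [517.0, -37.2, 100.6]
tcp_rot: [180.0, 0.0, 178.8]
ft_force: [-0.8, 2.2, -1.3]
finger_gap: 21.4
grip_force: 59.3
```

apply_moves --pt "-1 0 -8 0 0 0 0" --pt "-1 0 -8 0 0 0 0" --pt "-1 0 -8 0 0 0 0" --pt "-1 0 -8 0 0 0 0" --pt "-1 0 -5 0 0 0 0" --pt "-1 0 0 0 0 0 0" --pt "-1 0 0 0 0 0 0" --pt "-1 0 0 0 0 0 0"

```text
time: 17.95
tool_pos: [516.1, -73.5, 100.3]
tcp_rot: [-180.0, -0.0, 178.8]
ft_force: [0.3, 0.7, -1.5]
finger_gap: 21.3
grip_force: 59.1
```

Run:
```python
from bench import r
from h import *
s=r.snapshot("scene")
cv2.imwrite("pics/scene4.png",cv2.resize(s["color"][150:310,150:380],None,fx=2.6,fy=2.6))
```

```text
(no output)
```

View pics/scene4.png

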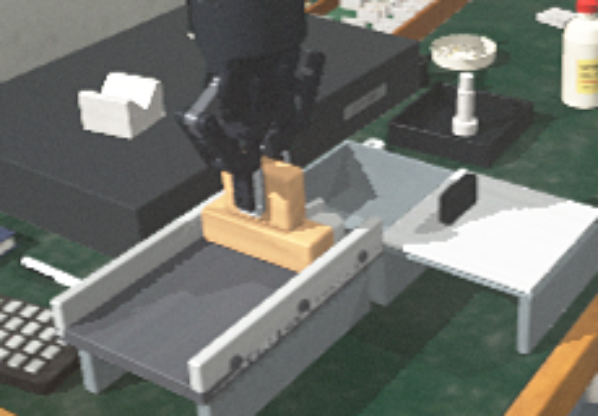

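The plate behind the pusher (270,235) is clean and the offcuts are being carried ahead of it. Last stretch now.

apply_moves --pt "-1 0 -8 0 0 0 0" --pt "-1 0 -12 0 0 0 0" --pt "-1 0 -16 0 0 0 0" --pt "-1 0 -18 0 0 0 0" --pt "-1 0 -16 0 0 0 0" --pt "-1 0 -8 0 0 0 0" --pt "-1 0 0 0 0 0 0" --pt "-1 0 0 0 0 0 0"

```text
time: 18.8
tool_pos: [514.5, -151.6, 100.4]
tcp_rot: [180.0, -0.0, 178.8]
ft_force: [0.4, 0.6, -2.6]
finger_gap: 21.0
grip_force: 59.1
```

apply_moves --pt "-1 0 0 0 0 0 0" --pt "-1 0 0 0 0 0 0" --pt "-1 0 0 -30 0 0 0" --pt "-1 0 0 -30 0 0 0" --pt "-1 0 40 0 0 0 0" --pt "-1 0 45 0 0 0 0" --pt "-1 0 45 0 0 0 0" --pt "-1 0 40 0 0 0 0"

```text
time: 19.6
tool_pos: [517.8, 20.9, 160.7]
tcp_rot: [180.0, 0.0, 178.9]
ft_force: [0.6, 0.2, -1.9]
finger_gap: 21.5
grip_force: 59.3
```

Run:
```python
from bench import r
from h import *
s=r.sense(); print(s["tool_pos"],s["tcp_rot"],s["finger_gap"],s["ft_force"])
ims=[]
for n in("top","scene"):
    s=r.snapshot(n); W=cloud(s); X,Y,Z=W[...,0],W[...,1],W[...,2]
    m=(X>462)&(X<566)&(Y>-255)&(Y<-138)&(Z<90); P=W[m]
    print(n,m.sum(),np.percentile(P[:,2],[1,50,90,98,100]).round(1))
    hi=P[P[:,2]>38]; print("high",len(hi),hi.mean(0) if len(hi) else "")
    m=(X>465)&(X<562)&(Y>-125)&(Y<20)&(Z>65)&(Z<90); print("on plate",m.sum())
    ims.append(cv2.resize(s["color"][140:280,170:410] if n=="top" else s["color"][160:300,150:390],None,fx=2,fy=2,interpolation=cv2.INTER_CUBIC))
cv2.imwrite("pics/box5.png",np.vstack(ims))
```

```text
[517.83656035  20.865718   160.73592153] [1.79983360e+02 2.98240262e-02 1.78855401e+02] 21.49241494717994 [ 0.61878944  0.22702995 -1.91660748]
top 1496 [-0.5  4.2 27.6 49.3 54.4]
high 78 [ 534.68921715 -174.36148639   48.83575654]
on plate 0
scene 382 [ 0.7  3.7 47.8 49.1 53.9]
high 113 [ 537.53955194 -170.68887873   45.67839952]
on plate 0
```

View pics/box5.png

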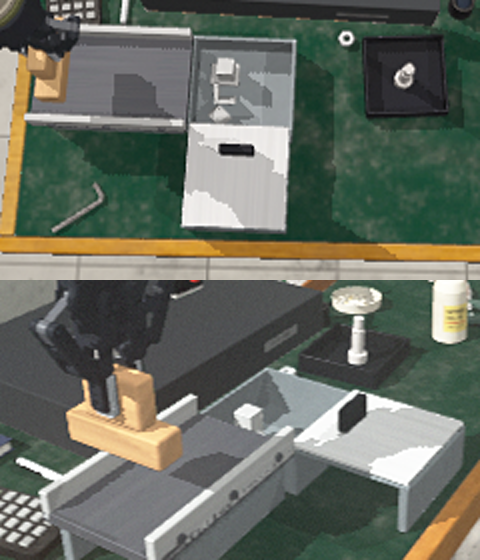

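All four are in the box, the plate is clear, and the shaft is standing. One offcut (top view (225,68)) stands up to z≈50 and could foul the cover. I'll put the pusher back first, then tip it over with shut fingers.

Run:
```python
from plan import *
plan([(20,-1,402.5,-428.4,148,89.5),(2,-1,402.5,-428.4,110,89.5),(2,-1,402.5,-428.4,60,89.5)],[517.8,20.9,160.7,178.86])
```

```text
[[-1, 5.3, -22.6, 0.6, 0, 0, 0.89], [-1, 3.6, -22.9, 0.6, 0, 0, 0.89], [-1, 1.8, -23.1, 0.6, 0, 0, 0.89], [-1, 0.0, -23.2, 0.6, 0, 0, 0.89], [-1, -1.8, -23.1, 0.6, 0, 0, 0.89], [-1, -3.6, -22.9, 0.6, 0, 0, 0.89], [-1, -5.4, -22.6, 0.6, 0, 0, 0.9], [-1, -7.2, -22.1, 0.7, 0, 0, 0.89]]
[[-1, -8.8, -21.4, 0.7, 0, 0, 0.9], [-1, -10.5, -20.7, 0.6, 0, 0, 0.89], [-1, -12.1, -19.8, 0.7, 0, 0, 0.9], [-1, -13.6, -18.8, 0.6, 0, 0, 0.89], [-1, -15.0, -17.7, 0.7, 0, 0, 0.9], [-1, -16.3, -16.4, 0.6, 0, 0, 0.89], [-1, -17.6, -15.1, 0.7, 0, 0, 0.9], [-1, -18.7, -13.7, 0.6, 0, 0, 0.89]]
[[-1, -19.7, -12.2, 0.7, 0, 0, 0.9], [-1, -20.6, -10.6, 0.6, 0, 0, 0.89], [-1, -21.4, -9.0, 0.7, 0, 0, 0.9], [-1, -22.1, -7.3, 0.6, 0, 0, 0.89], [-1, 0.0, 0.0, 19.0, 0, 0, 0.0], [-1, 0.0, 0.0, 19.0, 0, 0, 0.0], [-1, 0.0, 0.0, 25.0, 0, 0, 0.0], [-1, 0.0, 0.0, 25.0, 0, 0, 0.0]]
end [ 402.5 -428.4   60. ] 89.51
```

apply_moves --pt "-1 5.3 -22.6 0.6 0 0 0.89" --pt "-1 3.6 -22.9 0.6 0 0 0.89" --pt "-1 1.8 -23.1 0.6 0 0 0.89" --pt "-1 0 -23.2 0.6 0 0 0.89" --pt "-1 -1.8 -23.1 0.6 0 0 0.89" --pt "-1 -3.6 -22.9 0.6 0 0 0.89" --pt "-1 -5.4 -22.6 0.6 0 0 0.9" --pt "-1 -7.2 -22.1 0.7 0 0 0.89"

```text
time: 20.5
tool_pos: [471.3, -162.4, 155.7]
tcp_rot: [-180.0, 0.0, 143.0]
ft_force: [-0.2, -0.1, -2.1]
finger_gap: 21.4
grip_force: 59.6
```

apply_moves --pt "-1 -8.8 -21.4 0.7 0 0 0.9" --pt "-1 -10.5 -20.7 0.6 0 0 0.89" --pt "-1 -12.1 -19.8 0.7 0 0 0.9" --pt "-1 -13.6 -18.8 0.6 0 0 0.89" --pt "-1 -15.0 -17.7 0.7 0 0 0.9" --pt "-1 -16.3 -16.4 0.6 0 0 0.89" --pt "-1 -17.6 -15.1 0.7 0 0 0.9" --pt "-1 -18.7 -13.7 0.6 0 0 0.89"

```text
time: 21.3
tool_pos: [425.0, -341.9, 150.3]
tcp_rot: [-180.0, 0.0, 107.2]
ft_force: [0.2, -0.0, -1.7]
finger_gap: 21.3
grip_force: 59.6
```

apply_moves --pt "-1 -19.7 -12.2 0.7 0 0 0.9" --pt "-1 -20.6 -10.6 0.6 0 0 0.89" --pt "-1 -21.4 -9.0 0.7 0 0 0.9" --pt "-1 -22.1 -7.3 0.6 0 0 0.89" --pt "-1 0 0 19 0 0 0" --pt "-1 0 0 19 0 0 0" --pt "-1 0 0 25 0 0 0" --pt "-1 0 0 20 0 0 0"

```text
time: 22.1
tool_pos: [401.9, -430.7, 63.4]
tcp_rot: [-180.0, -0.0, 89.5]
ft_force: [0.3, -0.5, -2.1]
finger_gap: 21.0
grip_force: 59.5
```

apply_moves --pt "-1 0 0 8 0 0 0" --pt "-1 0 0 7 0 0 0" --pt "-1 0 0 4 0 0 0" --pt "-1 0 0 3 0 0 0" --pt "-1 0 0 1 0 0 0" --pt "-1 0 0 0 0 0 0" --pt "-1 0 0 0 0 0 0" --pt "-1 0 0 0 0 0 0"

```text
time: 22.9
tool_pos: [402.7, -431.0, 42.2]
tcp_rot: [180.0, 0.0, 89.5]
ft_force: [-0.8, -0.2, -1.9]
finger_gap: 21.1
grip_force: 59.5
```

apply_moves --pt "-1 0 0 1 0 0 0" --pt "-1 0 0 1 0 0 0" --pt "-1 0 0 1 0 0 0" --pt "-1 0 0 0.5 0 0 0" --pt "-1 0 0 0 0 0 0" --pt "-1 0 0 0 0 0 0" --pt "-1 0 0 0 0 0 0" --pt "-1 0 0 0 0 0 0"

```text
time: 23.7
tool_pos: [402.6, -430.7, 39.1]
tcp_rot: [180.0, -0.0, 89.5]
ft_force: [-1.8, 3.8, 5.0]
finger_gap: 21.0
grip_force: 60.5
```

apply_moves --pt "-0.4 0 0 0 0 0 0" --pt "0.1 0 0 0 0 0 0" --pt "0.2 0 0 0 0 0 0" --pt "0.2 0 0 0 0 0 0" --pt "0.2 0 0 -15 0 0 0" --pt "0.2 0 0 -30 0 0 0" --pt "0.2 0 0 -30 0 0 0" --pt "0.2 0 0 -25 0 0 0"

```text
time: 24.5
tool_pos: [402.9, -431.3, 141.4]
tcp_rot: [179.9, 0.1, 89.5]
ft_force: [0.4, 0.4, -0.0]
finger_gap: 51.4
grip_force: 0.0
```

Run:
```python
from bench import r
from h import *
s=r.sense(); print(s["tool_pos"],s["tcp_rot"],s["finger_gap"],s["ft_force"])
for n in("top","scene"):
    s=r.snapshot(n); W=cloud(s); X,Y,Z=W[...,0],W[...,1],W[...,2]
    m=(X>464)&(X<566)&(Y>-252)&(Y<-140)&(Z<70)&(Z>10)
    k,l,st,_=cv2.connectedComponentsWithStats(m.astype(np.uint8),connectivity=4)
    for i in range(1,k):
        P=W[l==i]
        if len(P)<8: continue
        t=np.percentile(P[:,2],90);q=np.ascontiguousarray(P[P[:,2]>t-4][:,:2],dtype=np.float32)
        print(n,st[i][:4],len(P),"z",np.percentile(P[:,2],[2,50,90,100]).round(1),P.min(0).round(),P.max(0).round(),[np.round(a,1).tolist() for a in cv2.minAreaRect(q)])
    m=(Z>22)&(Z<80)&(X>370)&(X<440)&(Y>-490)&(Y<-370); print("pusher",W[m].min(0).round(),W[m].max(0).round())
    if n=="top": cv2.imwrite("pics/box6.png",cv2.resize(rect(s,30,455,580,-270,-130,2),None,fx=2.5,fy=2.5,interpolation=cv2.INTER_CUBIC))
```

```text
[ 402.90221213 -431.27318849  141.37121745] [1.79923969e+02 9.51155034e-02 8.94634089e+01] 51.39971233424162 [ 0.36775603  0.37104218 -0.01234652]
top [275 169  15  23] 226 z [10.7 28.2 50.8 53.1] [ 492. -189.   10.] [ 549. -151.   53.] [[535.1, -174.1], [23.1, 21.4], 2.0]
top [274 193  12   9] 72 z [15.5 27.2 30.4 32.3] [ 464. -181.   15.] [ 488. -152.   32.] [[474.1, -167.6], [19.0, 19.0], 46.1]
pusher [ 384. -438.   23.] [ 414. -380.   76.]
scene [267 222  14  15] 161 z [26.3 43.5 48.8 49.7] [ 517. -186.   22.] [ 552. -159.   50.] [[540.0, -173.7], [23.0, 24.7], 3.3]
pusher [ 389. -475.   22.] [ 419. -378.   73.]
```

View pics/box6.png

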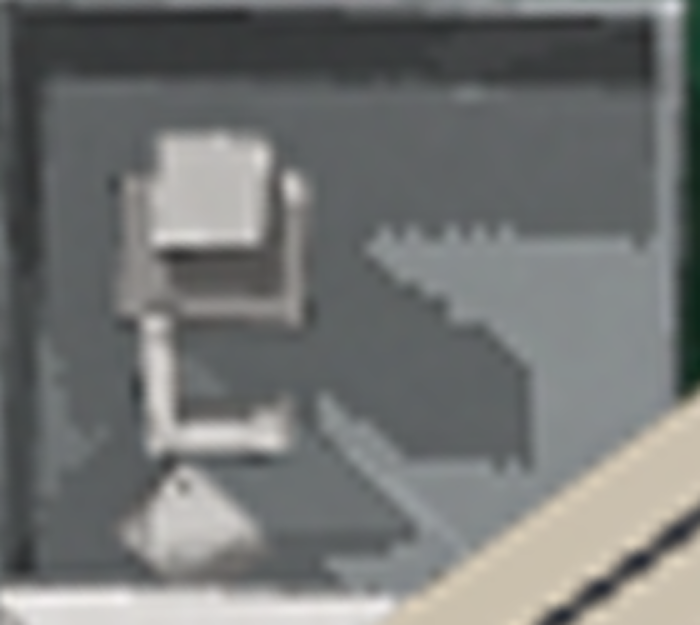

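The square bar end (crop (212,190)) stands on the flat offcut, its top flush with the rim at z≈50. I'll pick it up by the tip and set it on the empty floor towards -y.

Run:
```python
from plan import *
plan([(7,-.25,537.3,-174,110,89),(1,-.25,537.3,-174,110,89)],[402.7,-431,140,89.5])
```

```text
[[-0.25, 36.9, 18.9, 4.3, 0, 0, 0.01], [-0.25, 36.9, 18.9, 4.3, 0, 0, 0.02], [-0.25, 36.9, 18.8, 4.3, 0, 0, 0.01], [-0.25, 36.9, 18.8, 4.3, 0, 0, 0.02], [-0.25, 37.0, 18.7, 4.3, 0, 0, 0.01], [-0.25, 37.0, 18.7, 4.2, 0, 0, 0.02], [-0.25, 37.1, 18.6, 4.3, 0, 0, 0.01], [-0.25, 0.0, 0.0, 0.0, 0, 0, 0.0]]
end [ 537.3 -174.   110. ] 89.0
```

apply_moves --pt "-0.25 36.9 18.9 4.3 0 0 0.01" --pt "-0.25 36.9 18.9 4.3 0 0 0.02" --pt "-0.25 36.9 18.8 4.3 0 0 0.01" --pt "-0.25 36.9 18.8 4.3 0 0 0.02" --pt "-0.25 37.0 18.7 4.3 0 0 0.01" --pt "-0.25 37.0 18.7 4.2 0 0 0.02" --pt "-0.25 37.1 18.6 4.3 0 0 0.01" --pt "-0.25 0 0 0 0 0 0"

```text
time: 25.4
tool_pos: [538.5, -169.2, 107.8]
tcp_rot: [-180.0, -0.1, 89.2]
ft_force: [-0.9, -0.4, -0.7]
finger_gap: 31.9
grip_force: 0.0
```

apply_moves --pt "-0.25 0 0 0 0 0 0" --pt "-0.25 0 0 20 0 0 0" --pt "-0.25 0 0 20 0 0 0" --pt "-0.25 0 0 8 0 0 0" --pt "-0.25 0 0 0 0 0 0" --pt "-0.25 0 0 0 0 0 0" --pt "-0.25 0 0 0 0 0 0" --pt "-0.25 0 0 0 0 0 0"

```text
time: 26.2
tool_pos: [538.0, -174.3, 61.5]
tcp_rot: [179.9, 0.0, 89.0]
ft_force: [-0.6, 0.5, 0.4]
finger_gap: 31.8
grip_force: 0.0
```

apply_moves --pt "-0.25 0 0 7 0 0 0" --pt "-0.25 0 0 7 0 0 0" --pt "-0.25 0 0 5 0 0 0" --pt "-0.25 0 0 3 0 0 0" --pt "-0.25 0 0 0 0 0 0" --pt "-0.25 0 0 0 0 0 0" --pt "-0.25 0 0 0 0 0 0" --pt "-0.25 0 0 0 0 0 0"

```text
time: 27.0
tool_pos: [537.6, -173.9, 38.7]
tcp_rot: [180.0, 0.0, 89.0]
ft_force: [0.6, -0.6, -0.1]
finger_gap: 32.0
grip_force: 0.0
```

apply_moves --pt "-0.5 0 0 0 0 0 0" --pt "-1 0 0 0 0 0 0" --pt "-1 0 0 0 0 0 0" --pt "-1 0 0 0 0 0 0" --pt "-1 0 0 0 0 0 0" --pt "-1 0 0 -6 0 0 0" --pt "-1 0 0 -6 0 0 0" --pt "-1 0 0 0 0 0 0" --squeeze 50

```text
time: 27.8
tool_pos: [537.8, -174.0, 51.2]
tcp_rot: [179.9, 0.0, 89.0]
ft_force: [-0.2, -0.4, -0.9]
finger_gap: 20.5
grip_force: 49.0
```

apply_moves --pt "-1 -12 -4 0 0 0 0" --pt "-1 -14 -5 0 0 0 0" --pt "-1 -14 -5 0 0 0 0" --pt "-1 -12 -4 0 0 0 0" --pt "-1 0 0 0 0 0 0" --pt "-1 0 0 8 0 0 0" --pt "-1 0 0 8 0 0 0" --pt "-1 0 0 3 0 0 0"

```text
time: 28.6
tool_pos: [517.5, -224.5, 29.5]
tcp_rot: [-179.9, -0.1, 89.0]
ft_force: [0.2, 1.0, -1.2]
finger_gap: 20.6
grip_force: 48.9
```

apply_moves --pt "-1 0 0 1 0 0 0" --pt "-1 0 0 1 0 0 0" --pt "-1 0 0 0 0 0 0" --pt "-1 0 0 0 0 0 0" --pt "-0.3 0 0 0 0 0 0" --pt "-0.3 0 0 0 0 0 0" --pt "-0.3 0 0 0 0 0 0" --pt "-0.3 0 0 0 0 0 0"

```text
time: 29.4
tool_pos: [518.5, -225.6, 29.5]
tcp_rot: [180.0, 0.0, 89.0]
ft_force: [-0.3, 0.3, -0.4]
finger_gap: 30.1
grip_force: 0.0
```

apply_moves --pt "-0.3 0 0 -10 0 0 0" --pt "-0.3 0 0 -20 0 0 0" --pt "-0.3 0 0 -30 0 0 0" --pt "-0.3 0 0 -30 0 0 0" --pt "-0.3 10 -25 -10 0 0 0" --pt "0.2 10 -35 0 0 0 0" --pt "0.2 8 -35 0 0 0 0" --pt "0.2 0 0 0 0 0 0"

```text
time: 30.2
tool_pos: [419.9, -194.1, 128.5]
tcp_rot: [-179.8, -0.1, 88.9]
ft_force: [0.8, 0.1, -0.1]
finger_gap: 51.2
grip_force: 0.0
```

Run:
```python
from bench import r
from h import *
s=r.sense(); print(s["tool_pos"],s["tcp_rot"],s["finger_gap"],s["ft_force"])
for n in("top","scene"):
    s=r.snapshot(n); W=cloud(s); X,Y,Z=W[...,0],W[...,1],W[...,2]
    m=(X>464)&(X<566)&(Y>-252)&(Y<-140)&(Z<70)&(Z>10)
    k,l,st,_=cv2.connectedComponentsWithStats(m.astype(np.uint8),connectivity=4)
    for i in range(1,k):
        P=W[l==i]
        if len(P)>7: print(n,st[i][:4],len(P),"z",np.percentile(P[:,2],[2,50,90,100]).round(1),P.min(0).round(),P.max(0).round())
```

```text
[ 419.94348587 -194.13998219  128.5373146 ] [-1.79822352e+02 -7.66578511e-02  8.89479100e+01] 51.17739169160225 [ 0.79454503  0.07182393 -0.11872938]
scene [288 218  13  17] 181 z [11.  29.7 38.8 40.7] [ 509. -235.   10.] [ 532. -212.   41.]
```

apply_moves --pt "0.2 -1 3 0 0 0 0" --pt "0.2 0 0 20 0 0 0" --pt "0.2 0 0 25 0 0 0" --pt "0.2 0 0 17 0 0 0" --pt "0.2 0 0 0 0 0 0" --pt "-0.3 0 0 0 0 0 0" --pt "-1 0 0 0 0 0 0" --pt "-1 0 0 0 0 0 0" --squeeze 40

```text
time: 31.1
tool_pos: [428.0, -197.5, 68.9]
tcp_rot: [179.9, 0.1, 89.0]
ft_force: [-1.8, 1.3, 1.0]
finger_gap: 10.7
grip_force: 40.3
```

apply_moves --pt "-1 0 0 0 0 0 0" --pt "-1 0 0 0 0 0 0" --pt "-1 0 8 0 0 0 0" --pt "-1 0 15 0 0 0 0" --pt "-1 0 17 0 0 0 0" --pt "-1 0 15 0 0 0 0" --pt "-1 0 8 0 0 0 0" --pt "-1 0 0 0 0 0 0"

```text
time: 31.9
tool_pos: [491.9, -198.8, 68.8]
tcp_rot: [179.8, 0.1, 89.0]
ft_force: [2.2, -1.2, 5.5]
finger_gap: 10.8
grip_force: 41.1
```

apply_moves --pt "-1 0 8 0 0 0 0" --pt "-1 0 14 0 0 0 0" --pt "-1 0 12 0 0 0 0" --pt "-1 0 7 0 0 0 0" --pt "-1 0 4 0 0 0 0" --pt "-1 0 2 0 0 0 0" --pt "-1 0 2 0 0 0 0" --pt "-1 0 0 0 0 0 0"

```text
time: 32.7
tool_pos: [539.8, -199.7, 68.8]
tcp_rot: [179.9, 0.1, 89.0]
ft_force: [-0.6, -1.3, 6.4]
finger_gap: 11.2
grip_force: 41.2
```

apply_moves --pt "-1 0 1 0 0 0 0" --pt "-1 0 1 0 0 0 0" --pt "-1 0 1 0 0 0 0" --pt "-1 0 1 0 0 0 0" --pt "-1 0 1 0 0 0 0" --pt "-1 0 0 0 0 0 0" --pt "-1 0 0 0 0 0 0" --pt "-1 0 0 0 0 0 0"

```text
time: 33.5
tool_pos: [544.0, -199.8, 68.8]
tcp_rot: [179.9, 0.1, 89.0]
ft_force: [-2.9, -1.6, 7.7]
finger_gap: 10.6
grip_force: 41.5
```

apply_moves --pt "-1 0 1 0 0 0 0" --pt "-1 0 1 0 0 0 0" --pt "-1 0 1 0 0 0 0" --pt "-1 0 1 0 0 0 0" --pt "-1 0 0 0 0 0 0" --pt "-1 0 0 0 0 0 0" --pt "-1 0 0 0 0 0 0" --pt "-1 0 0 0 0 0 0"

```text
time: 34.3
tool_pos: [544.2, -199.8, 68.7]
tcp_rot: [-179.6, 0.0, 88.9]
ft_force: [-24.7, 0.8, 25.9]
finger_gap: 10.7
grip_force: 43.6
```

apply_moves --pt "0.1 0 0 0 0 0 0" --pt "0.1 0 0 0 0 0 0" --pt "0.1 0 0 0 0 0 0" --pt "0.1 0 -3 0 0 0 0" --pt "0.1 0 0 -15 0 0 0" --pt "0.1 0 0 -35 0 0 0" --pt "0.1 0 0 -40 0 0 0" --pt "0.1 0 0 -40 0 0 0"

```text
time: 35.1
tool_pos: [544.6, -198.7, 199.6]
tcp_rot: [180.0, -0.0, 89.0]
ft_force: [0.2, -0.7, 0.0]
finger_gap: 46.9
grip_force: 0.0
```

apply_moves --pt "0.1 40 0 -20 0 0 0" --pt "0.1 48 0 0 0 0 0" --pt "0.1 48 0 0 0 0 0" --pt "0.1 48 0 0 0 0 0" --pt "0.1 40 0 0 0 0 0" --pt "0.1 0 0 0 0 0 0" --pt "0.1 0 0 0 0 0 0" --pt "0.1 0 0 0 0 0 0"

```text
time: 35.9
tool_pos: [549.0, 24.2, 217.9]
tcp_rot: [180.0, 0.0, 88.9]
ft_force: [0.3, -0.5, 0.2]
finger_gap: 47.2
grip_force: 0.0
```

Run:
```python
from bench import r
from h import *
s=r.sense(); print(s["tool_pos"],s["tcp_rot"],s["time"],s["ft_force"])
ims=[]
for n in("top","scene"):
    s=r.snapshot(n); W=cloud(s); X,Y,Z=W[...,0],W[...,1],W[...,2]
    for nm,lo,hi,(a,b,c,d) in(("handle",76,90,(495,580,-225,-170)),("cover",54,60,(420,600,-260,-140)),("shaft",30,75,(500,580,-450,-370)),("pusher",60,80,(370,440,-490,-370)),("bottle",60,160,(425,500,-590,-500))):
        m=(Z>lo)&(Z<hi)&(X>a)&(X<b)&(Y>c)&(Y<d); q=W[m]
        if len(q): print(n,nm,len(q),q.min(0).round(),q.max(0).round())
    ims.append(s["color"][130:290,160:480])
cv2.imwrite("pics/final.png",cv2.resize(np.vstack(ims),None,fx=1.8,fy=1.8))
```

```text
[549.02358964  24.20657373 217.92302873] [1.79962520e+02 2.77633634e-02 8.89440248e+01] 35.9 [ 0.26077008 -0.52420296  0.15266127]
top handle 83 [ 534. -220.   76.] [ 545. -177.   87.]
top cover 1936 [ 426. -260.   54.] [ 577. -140.   60.]
top shaft 45 [ 525. -421.   32.] [ 538. -406.   67.]
top pusher 220 [ 388. -459.   61.] [ 410. -401.   77.]
top bottle 303 [ 440. -569.   61.] [ 485. -523.  146.]
scene handle 74 [ 538. -219.   76.] [ 551. -174.   83.]
scene cover 1446 [ 449. -260.   54.] [ 582. -140.   60.]
scene shaft 80 [ 530. -418.   31.] [ 544. -403.   66.]
scene pusher 149 [ 393. -457.   60.] [ 414. -397.   73.]
scene bottle 313 [ 445. -559.   60.] [ 489. -520.  142.]
```

View pics/final.png

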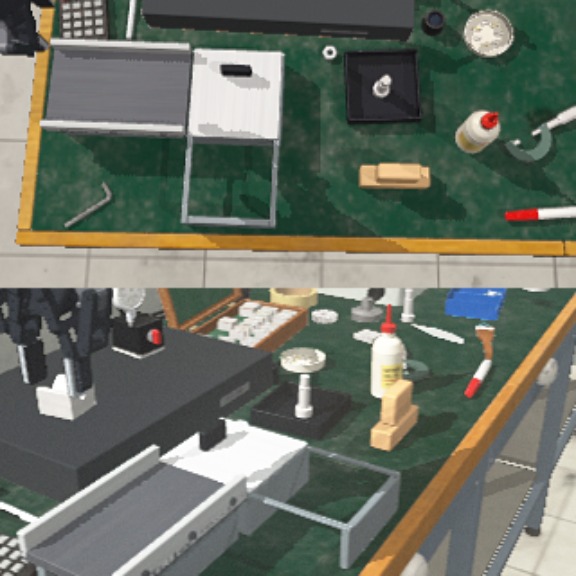

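Final views: cover shut, with its handle at (237,70) about 120 mm from its open position. The plate is empty, the shaft upright in the tray (382,85), the pusher standing (393,177), and the bottle upright (480,130).

```bash
python3 -c "
from bench import r
print(r.hand_in())"
```

```text
the job is handed in; nothing more can be done
None
```

I handed the job in at about 36 s: cover opened and then slid shut to its end stop, shaft upright in the tray, all four offcuts in the box, pusher standing on the bench and the oil bottle untouched.

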